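# Crease the taped seam of a candle carton

### The arm

A 7-joint arm with a two-finger parallel gripper is mounted at the origin on the work surface. World frame = base frame: x ahead of the robot, y to its left, z up, the work surface at z = 0. Lengths are in m, angles in rad, forces in N, time in s.
With the tool pointing down it reaches from about 0.4 to 0.85 m from the base axis. Payload 6.9 kg.
Tool frame: the origin (TCP) lies midway between the tips of the shut fingers; the grasp point (between the pads) lies behind it (ctrl.pinch_z is the z of the grasp point in the tool frame, in m); z points along the fingers, y is the line along which they close (so a half turn about z gives the same grasp; the last joint's range is limited). The gripper opens to 85 mm and grips with 20 to 120 N. Pads are 22 mm wide; open, the fingers measure 114 mm over their backs; the gripper's body (76 mm by 85 mm) begins 54 mm behind the grasp point. The pads swing forward as they close: fully open they stand 13 mm farther back than shut.
Start: joints at [-1.119, 0.507, -0.238, 1.5, 0.126, 1.149, -0.155], TCP at [0.212, 0.588, 0.231] pointing down, gripper open.
Joint ranges: [-3.08, 3.08], [-0.24, 2.05], [-1.43, 1.35], [0, 2.5], [-1.52, 4.66], [0.17, 1.96], [-2.89, 2.89]. Speed limits (rad/s): [2.39, 2.39, 3.14, 3.14, 3.14, 3.14, 3.14].

### API

Orientations are given as a unit quaternion [w, x, y, z].
In Python, from station import ctrl, get_state, vision, ticket, models gives the robot as it stands. Calls block until the motion is done:
- ctrl.movep(position, orientation): joint-space move of the TCP to a pose.
- ctrl.movel(position, frame=None, max_speed=0.15): straight line of the TCP; frame=None keeps the orientation; max_speed is the mean speed in m/s.
- ctrl.set_joints(angles): joint-space move.
- ctrl.ungrasp() and ctrl.close_gripper(force=None): open the fingers fully, or close them until they stop; force is the grip in N (None keeps the last).
- ctrl.pause(seconds).
- ctrl.ik(position, orientation): joint angles nearest the present ones, or None.
- get_state(): the state.
- vision.grab_frame(name): name is "scene" or "top" or "wrist"; returns (picture, depth): 480x640x3 uint8, blue, green, red; 480x640 float32, m along the optical axis (not along the pixel's ray), 0 where there is no reading.
- vision.camera_info(name): a dict with "mtx" (3x3 intrinsics, pixels), "R" (3x3) and "t" (3): a world point X has camera coordinates R X + t; the wrist camera has in their place "hand_eye" (4x4, takes a point from camera to tool coordinates, whose origin is the TCP and whose axes are the flange's). Camera axes: x right, y down, z forward; pixel columns grow to the right and rows downward; lengths in m; the calibration is good to about 2 mm. A picture is of the moment at which its call begins: read the wrist's pose just before it. camera_info takes no time and is no camera call.
A pose or a line that the arm cannot do raises ctrl.Unreachable and nothing moves.
- ticket.close_job(): hands the job in; it is judged then, once.
Trained networks look in the newest picture that a camera, given by its name, has taken for a name from the list of things; names that differ only in an ending like _2 or _b are one class to them, and where a whole thing is asked for, a point or a joint stands for the part that bears it (a point fixed in the world has none). Each returns a list of dicts, best first, with "p" (0 to 1); they miss things now and then, are a little off and sometimes report something else, mostly with a low value. They report only what shows in the picture. A call takes as long as a camera call.
- models.recognise(camera, target): "point" ([column, row] in pixels, amid what is visible of it).
- models.masks_of(camera, target): "mask" (480x640 bool, what is visible of it) and "point" ([column, row] in pixels, amid what is visible of it).
The state is a dict: "time": time; "qpos": joint angles; "qd": joint speeds; "tau": joint torques, N m; "tcp_pos": TCP position; "eef_rot": TCP orientation; "contact_force": force on the tool from outside, world axes, zero at the start; "wrist_torque": the same for the moment, N m; "width": finger opening in m; "gripper_force": force on a finger pad.
Only numpy, scipy, OpenCV 4.12 (cv2) and the standard library are available. Lean on these libraries where they do the work, as an engineer would, in place of code of your own. Each camera call takes 0.05 s, during which the arm holds its last target. There are 200 camera calls.

### The job

Take the creaser from its rest, set its tip in the taped seam on top of the carton at the end with the blue dot, and draw it slowly (under 10 cm/s) along the whole seam to the other end, pressing lightly all the way (about 4 to 12 N, never as much as 25 N; the cap sits askew, so feel for it). Then lay the creaser back in its rest as it was, and leave the candles and the small box where they stand.

Things in the scene. Friction and masses are not known exactly. Their poses are not given: they have to be found in the camera images.
- carton: Full kraft carton, fixed, with a springy slip-over cap 150 (x) by 190 (y) by about 100 mm high. Origin: centre of its underside; z up. A straight seam, a valley 12 mm wide and 3.5 mm deep with a pale tape floor, open at both ends, runs along the cap's middle (carton x = 0) from y = +95 to -95 mm. A blue dot 22 mm wide at x = 45, y = +78 mm marks the starting end.
- seam_start (a point): End of the seam near the blue dot, on the carton's +y side, at the nominal height of the seam's floor (96.5 mm). The real floor differs: the cap sits up to 8 mm high or low at its middle, and is tipped about the carton's x axis by up to 0.13 rad either way, so here it may be up to 20 mm higher or lower. It is straight, and gives about 1 mm for every 5 N.
- seam_end (a point): The other end of the seam (carton -y side), nominal floor height; the real floor may here too be up to 20 mm higher or lower.
- creaser: Hand creaser, a stylus 149 mm long, about 0.12 kg: square wooden handle 100 by 22 by 22 mm, then a thin steel shank (8, then 5 mm across) with an 8 mm ball at its end. Origin: centre of the handle; x points along it to the tip, z is its upper face's normal. It starts in the rest with its tip sloping down, 35 degrees from level.
- creaser_tip (a point): Centre of the creaser's steel ball (4 mm radius), 95 mm along the creaser's x from the middle of its handle.
- rest: Fixed wooden rest, base 160 by 80 by 12 mm. Origin: centre of its underside; x is the way the creaser's tip points, z up. A rail 16 mm wide, sloping down to +x at 35 degrees, carries the handle; cheeks 28 mm apart, 38 to 50 mm either way from the handle's middle, guide its sides, a stop at the low end holds its shoulder. Between the cheeks the handle can be gripped from above.
- rest_seat (a point): Where the middle of the creaser's handle lies when it is in the rest: 88 mm above the table, over the origin of the rest. Axes as the rest's.
- candle_a: Loose honey-yellow pillar candle, 60 mm across, 86 mm high, with a pale label; beyond the carton. Origin: centre of its underside. Leave it alone.
- candle_b: Another such candle, standing beyond the rest. Leave it alone.
- small_box: Loose kraft box 70 by 70 by 60 mm, to the right of the carton. Origin: centre of its underside. Leave it alone.

How it is judged:
By the outcome, as a careful person would: the job done as asked, in the order asked, and still so for the second after the job is handed in, with the robot touching nothing.
It also fails if it takes over 72 s, if anything falls off the work surface, if the arm or the gripper's body presses on something with over 40 N, if the wrist force passes 120 N, or if a joint passes its speed limit or range.

## Working session

There is one attempt and no reset: what is moved stays moved. The work goes in short steps, each a Python script; the robot and the scene stay as the last script left them, time stands still between calls to the robot, and variables do not carry over. Pictures are saved under pics/ and viewed, at most 10 in all, crops included, and the job is handed in when it is done.

```bash
ls; mkdir -p pics
cat > h.py <<'E'
import numpy as np, cv2
from station import ctrl, get_state, vision, ticket, models
from scipy.spatial.transform import Rotation as Rn
def cloud(cam):
    im,d=vision.grab_frame(cam); c=vision.camera_info(cam)
    v,u=np.mgrid[:480,:640]; K=np.array(c["mtx"])
    P=np.stack([(u-K[0,2])/K[0,0]*d,(v-K[1,2])/K[1,1]*d,d],-1)
    if "R" in c: W=(P-np.array(c["t"]).ravel())@np.array(c["R"])
    else: W=None
    W[d<=0]=np.nan
    return im,W
E
python3 - <<'E'
from h import *
import json
s=get_state(); print(s, ctrl.pinch_z)
out=[]
for cam in ["scene","top"]:
    im,W=cloud(cam); np.savez("%s.npz"%cam,im=im,W=W)
    out.append(im); cv2.imwrite(f"pics/{cam}0.png",im)
    print(cam, vision.camera_info(cam))
    for t in ["carton","creaser","rest","candle_a","small_box"]:
        for m in models.masks_of(cam,t)[:3]:
            w=W[m["mask"]]; print(cam,t,round(m["p"],2),np.round(m["point"]),m["mask"].sum(),np.round(np.nanpercentile(w,[3,50,97],axis=0),3).tolist())
E
```

```text
pics
{'time': 0.0, 'qpos': array([-1.11949528,  0.50832255, -0.2375185 ,  1.50114122,  0.1256832 ,
        1.14890806, -0.15477587]), 'qd': array([-0.00019376,  0.00052754, -0.00131732, -0.00076961,  0.00175051,
       -0.00040158,  0.00102872]), 'tau': array([-6.46953322e-04, -6.20606089e+01, -2.18678847e+00, -2.49651736e+01,
        1.26858603e-02,  1.20838091e-02,  2.73569634e-05]), 'tcp_pos': array([0.21174301, 0.5874958 , 0.23043605]), 'eef_rot': array([-1.41675740e-04,  1.72025492e-01,  9.85092091e-01, -8.84791478e-04]), 'contact_force': array([ 0.51598451, -0.46604971,  0.64905921]), 'wrist_torque': array([ 0.03140835,  0.01997779, -0.05680841]), 'gripper_force': 0.0, 'width': 0.08516278734289576} -0.0187
scene {'mtx': array([[447.57323618,   0.        , 316.78864659],
       [  0.        , 447.57323618, 233.0690507 ],
       [  0.        ,   0.        ,   1.        ]]), 'R': array([[-0.51087997,  0.85931112,  0.02420882],
       [ 0.447259  ,  0.2897443 , -0.84617234],
       [-0.73413966, -0.42146488, -0.53235919]]), 't': array([ 0.30784745, -0.20609021,  1.55567156])}
scene
[... 953 characters left out ...]
8346e-05],
       [-9.82359635e-01,  1.37603001e-02, -1.86494508e-01],
       [ 1.86475393e-01, -2.67068302e-03, -9.82456002e-01]]), 't': array([-0.0230363 ,  0.63041707,  1.44666473])}
top carton 0.9 [336. 270.] 4157 [[0.475, -0.159, 0.093], [0.546, -0.071, 0.106], [0.619, 0.019, 0.116]]
top rest 0.86 [220. 308.] 1264 [[0.38, 0.214, 0.005], [0.446, 0.26, 0.012], [0.529, 0.316, 0.107]]
top candle_a 0.94 [168. 237.] 548 [[0.631, 0.358, 0.008], [0.654, 0.379, 0.082], [0.683, 0.41, 0.09]]
top candle_a 0.9 [298. 185.] 504 [[0.766, 0.007, 0.011], [0.785, 0.032, 0.082], [0.819, 0.059, 0.09]]
top small_box 0.72 [463. 292.] 712 [[0.455, -0.442, 0.023], [0.486, -0.405, 0.059], [0.517, -0.375, 0.065]]
```

Run:
```python
import cv2
t=cv2.imread("pics/top0.png"); s=cv2.imread("pics/scene0.png")
a=cv2.resize(t[200:350,150:420],(800,444),interpolation=cv2.INTER_CUBIC)
cv2.imwrite("pics/c1.png",a)
cv2.imwrite("pics/c2.png",cv2.resize(s[140:350,200:500],(800,560),interpolation=cv2.INTER_CUBIC))
```

```text
(no output)
```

View pics/c1.png

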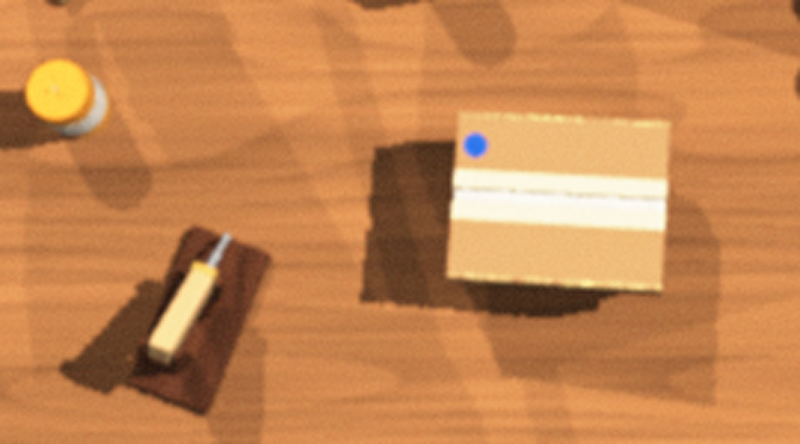

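View pics/c2.png

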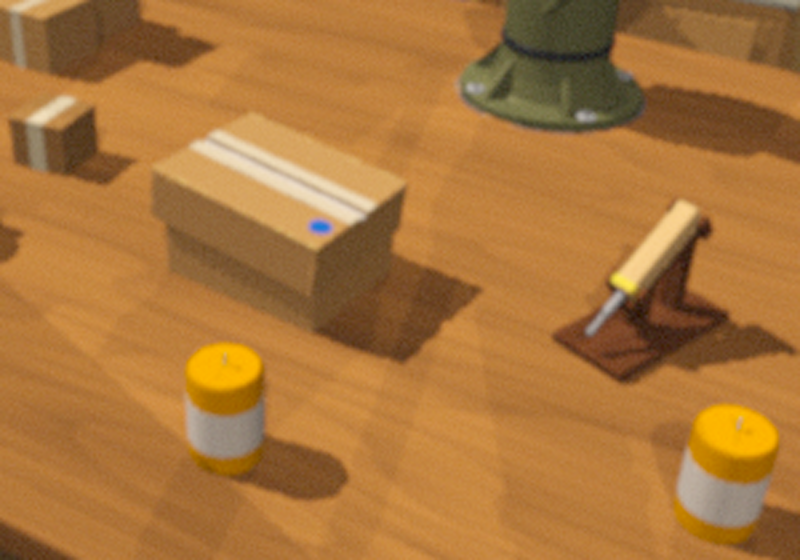

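The top view shows the carton with the blue dot at crop (475,145) and the pale tape with the dark seam line at row ~190. The creaser lies in its rest at the lower left with its tip at crop (226,238). The scene view agrees: the dot is at the near-right end, and there are two candles. Next I'll refine with wrist views.

```bash
cat >> h.py <<'E'
def wcloud():
    s=get_state(); im,d=vision.grab_frame("wrist"); c=vision.camera_info("wrist")
    v,u=np.mgrid[:480,:640]; K=np.array(c["mtx"]); H=np.array(c["hand_eye"])
    P=np.stack([(u-K[0,2])/K[0,0]*d,(v-K[1,2])/K[1,1]*d,d],-1)
    P=P@H[:3,:3].T+H[:3,3]
    q=np.array(s["eef_rot"]); W=Rn.from_quat(q[[1,2,3,0]]).apply(P.reshape(-1,3)).reshape(P.shape)+s["tcp_pos"]
    W[d<=0]=np.nan
    return im,W
def quat(R):
    q=Rn.from_matrix(R).as_quat(); return q[[3,0,1,2]]
def tool(yaw,tilt=0):
    """tool whose x is along the creaser's heading `yaw`, z down; tilt steepens the tip"""
    h=np.array([np.cos(yaw),np.sin(yaw),0]); k=np.array([0,0,1.])
    z=-k*np.cos(tilt)-h*np.sin(tilt); x=h*np.cos(tilt)-k*np.sin(tilt)
    return np.stack([x,np.cross(z,x),z],1)
E
python3 - <<'E'
from h import *
print(vision.camera_info("wrist"))
t=get_state()["time"]
def near(p,yaw):
    best=None
    for y in (yaw,yaw+np.pi):
        q=quat(tool(y)); j=ctrl.ik(p,q)
        if j is not None:
            d=np.abs(j-get_state()["qpos"]).max()
            if best is None or d<best[0]: best=(d,q,j)
    return best
for n,p,yaw in [("rest",[0.45,0.27,0.30],-0.5),("carton",[0.50,-0.07,0.30],1.55)]:
    b=near(p,yaw); print(b[0],b[2]); ctrl.movep(p,b[1]); 
    im,W=wcloud(); np.savez(n+"_w.npz",im=im,W=W); cv2.imwrite(f"pics/w_{n}.png",im)
    for k in (["rest","creaser"] if n=="rest" else ["carton"]):
        for m in models.masks_of("wrist",k)[:1]:
            np.save(f"m_{k}.npy",m["mask"]); print(k,m["p"],m["point"],np.round(np.nanpercentile(W[m["mask"]],[3,50,97],axis=0),3).tolist())
    print(get_state()["time"])
a=cv2.imread("pics/w_rest.png");b=cv2.imread("pics/w_carton.png")
cv2.imwrite("pics/w2.png",cv2.resize(np.vstack([a,b]),(400,600),interpolation=cv2.INTER_AREA))
E
```

```text
{'mtx': array([[385.11217787,   0.        , 320.10355546],
       [  0.        , 385.11217787, 234.83900579],
       [  0.        ,   0.        ,   1.        ]]), 'hand_eye': array([[-6.09393298e-04, -9.49054497e-01, -3.15111394e-01,
         8.14425835e-02],
       [ 9.99999562e-01, -8.02099161e-04,  4.81870181e-04,
         7.84512992e-04],
       [-7.10071647e-04, -3.15110962e-01,  9.49054570e-01,
        -1.43780652e-01],
       [ 0.00000000e+00,  0.00000000e+00,  0.00000000e+00,
         1.00000000e+00]])}
0.6320719369762744 [-0.48744174  0.29620499 -0.13705392  1.64365106  0.04272385  1.20466191
  0.43689585]
rest 0.56 [328.8, 170.8] [[0.381, 0.218, 0.011], [0.438, 0.278, 0.013], [0.529, 0.32, 0.113]]
creaser 0.64 [318.5, 207.2] [[0.416, 0.245, 0.049], [0.449, 0.271, 0.108], [0.513, 0.29, 0.125]]
2.2417
0.4069333168503121 [-0.08223507  0.26859042  0.23120655  1.69368426 -0.06563188  1.18688796
  0.14477544]
carton 0.69 [375.6, 193.4] [[0.481, -0.156, 0.099], [0.552, -0.06, 0.107], [0.623, 0.021, 0.116]]
3.6333
```

Run:
```python
from h import *
z=np.load("carton_w.npz"); W=z["W"]; im=z["im"]; m=np.load("m_carton.npy")&np.isfinite(W[...,2])
hsv=cv2.cvtColor(im,cv2.COLOR_BGR2HSV)
top=m&(W[...,2]>.085)
P=W[top]; A=np.c_[P[:,:2]-[.55,-.07],np.ones(len(P))]
sel=np.ones(len(P),bool)
for _ in range(5):
    c=np.linalg.lstsq(A[sel],P[sel,2],rcond=None)[0]; r=P[:,2]-A@c; sel=abs(r)<2.5*np.std(r[sel])
print("plane",c,np.std(r[sel]),sel.sum())
r=cv2.minAreaRect((P[sel][:,:2]*1000).astype(np.float32)); print("rect",r)
def px(mask):
    return W[mask&top]
blue=(hsv[...,0]>100)&(hsv[...,0]<130)&(hsv[...,1]>120); b=px(blue); print("blue",b.mean(0),len(b))
tape=(hsv[...,1]<70)&(hsv[...,2]>120); t=px(tape); print("tape",len(t),cv2.fitLine((t[:,:2]).astype(np.float32),cv2.DIST_L2,0,.001,.001).ravel(),cv2.minAreaRect((t[:,:2]*1000).astype(np.float32)))
z=np.load("rest_w.npz"); W=z["W"]; im=z["im"]; hsv=cv2.cvtColor(im,cv2.COLOR_BGR2HSV)
m=np.load("m_creaser.npy")&np.isfinite(W[...,2]); P=W[m]
print("creaser fit",cv2.fitLine(P[:,:2].astype(np.float32),cv2.DIST_HUBER,0,.001,.001).ravel(), cv2.minAreaRect((P[:,:2]*1000).astype(np.float32)))
mr=np.load("m_rest.npy")&np.isfinite(W[...,2]); b=mr&(W[...,2]<.02)&(W[...,2]>.006); print("base",cv2.minAreaRect((W[b][:,:2]*1000).astype(np.float32)))
```

```text
plane [-0.00781347 -0.09126307  0.10849218] 0.00072215193688085 32136
rect ((551.7955322265625, -68.826171875), (189.88308715820312, 150.44818115234375), 85.20223236083984)
blue [0.60265365 0.00510229 0.10191741] 478
tape 10181 [ 0.09276239  0.99568826  0.55226266 -0.06216306] ((568.360107421875, -70.04373931884766), (188.82249450683594, 78.33889770507812), 85.03588104248047)
creaser fit [ 0.9324004  -0.36142695  0.45347774  0.2695541 ] ((472.04571533203125, 258.35455322265625), (29.766342163085938, 126.38526153564453), 69.25596618652344)
base ((456.6782531738281, 268.38177490234375), (79.96961975097656, 159.63409423828125), 68.88899230957031)
```

View pics/w2.png

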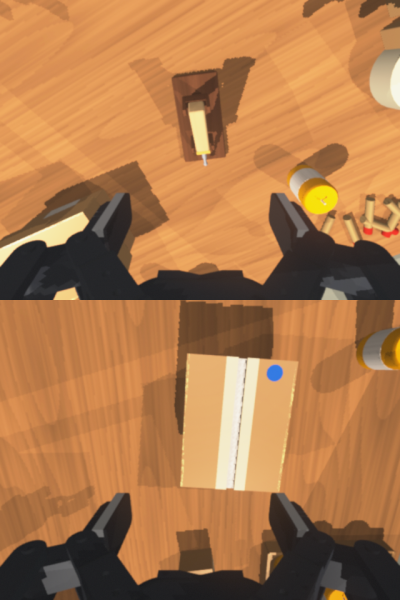

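```bash
cat >> h.py <<'E'
YR=-0.368; HR=np.array([np.cos(YR),np.sin(YR),0]); SEAT=np.array([.4567,.2684,.088])
S=.014; a35=np.radians(35)
GR=SEAT+S*(np.cos(a35)*HR-np.sin(a35)*np.array([0,0,1]))   # grasp point in the rest
YC=np.radians(85.2); HC=np.array([np.cos(YC),np.sin(YC),0]); XC=np.array([HC[1],-HC[0],0]); C=np.array([.5518,-.0688,0])
PZ=-.0187
L=.095-S
TIP=np.array([L*np.cos(a35),0,PZ+L*np.sin(a35)])  # ball centre in the unflipped tool frame
def flip(R,f): return R@np.diag([-1,-1,1.]) if f else R
E
python3 - <<'E'
from h import *
z=np.load("carton_w.npz"); W=z["W"].reshape(-1,3); W=W[np.isfinite(W).all(1)]
d=W-C; x=d@XC; y=d@HC; ok=(abs(x)<.07)&(abs(y)<.09)
c=np.polyfit(y[ok],W[ok,2],1); print("z(y)",c)
r=W[:,2]-np.polyval(c,y)
for y0 in np.arange(-.08,.09,.04):
    k=ok&(abs(y-y0)<.02); print(round(y0,2),[ (round(1000*np.median(r[k&(abs(x-b)<.001)]),1)) for b in np.arange(-.014,.015,.002)])
for f in (0,1):
    for nm,g,yaw,t in [("pick",GR,YR,0)]:
        R=flip(tool(yaw,t),f); print(f,nm,ctrl.ik(g-PZ*R[:,2]*1,quat(R)))
    for t in (.0,.25,.44):
        for yy in (.095,-.095):
            R0=tool(YC,t); tip=C+HC*yy+np.array([0,0,.1]); p=tip-R0@TIP
            print(f,t,yy,np.round(p,3),ctrl.ik(p,quat(flip(R0,f))))
E
```

```text
z(y) [0.11829782 0.23591305]
-0.08 [np.float64(-111.4), np.float64(-111.5), np.float64(-111.5), np.float64(-111.6), np.float64(-113.4), np.float64(-115.5), np.float64(-115.2), np.float64(-115.4), np.float64(-115.6), np.float64(-115.3), np.float64(-113.0), np.float64(-111.7), np.float64(-111.6), np.float64(-111.5), np.float64(-112.1)]
-0.04 [np.float64(-118.7), np.float64(-118.9), np.float64(-118.5), np.float64(-118.6), np.float64(-121.1), np.float64(-122.4), np.float64(-122.6), np.float64(-122.7), np.float64(-122.5), np.float64(-122.8), np.float64(-120.3), np.float64(-118.9), np.float64(-118.7), np.float64(-118.8), np.float64(-118.7)]
0.0 [np.float64(140.2), np.float64(130.6), np.float64(105.6), np.float64(104.4), np.float64(114.8), np.float64(116.2), np.float64(123.9), np.float64(126.5), np.float64(125.5), np.float64(129.4), np.float64(131.0), np.float64(136.5), np.float64(133.2), np.float64(133.9), np.float64(134.2)]
0.04 [np.float64(-135.5), np.float64(-135.8), np.float64(-135.6), np.float64(-135.9), np.float64(-137.4), np.float64(-139.4), np.float64(-139.2), np.float64(-139.5), n
[... 1405 characters left out ...]
 0.31535715  0.52880525 -0.43631833  1.82502433  0.28764123  0.85039435
  2.79768532]
1 0.0 -0.095 [ 0.538 -0.23   0.128] [-0.25052505  0.82695271  1.15072046  1.75828293 -0.83420032  1.13618292
 -2.05354349]
1 0.25 0.095 [ 0.555 -0.031  0.143] [ 0.11180533  0.53069043 -0.39284891  1.79539329  0.520422    1.0002688
  2.49993593]
1 0.25 -0.095 [ 0.539 -0.221  0.143] [ 0.4193404   0.52113874 -0.34337766  1.80391284  0.54105249  0.9085358
  2.82531759]
1 0.44 0.095 [ 0.556 -0.022  0.153] [-0.02114347  0.56969929 -0.38622161  1.7621833   0.66112007  1.15656192
  2.31606993]
1 0.44 -0.095 [ 0.54  -0.212  0.153] [ 0.27039709  0.5261769  -0.31491527  1.83583041  0.73406842  0.98951006
  2.57668535]
```

```bash
sed -i 's/^S=.014/S=.006/' h.py
python3 - <<'E'
from h import *
R=tool(YR); q=quat(R); p=GR-PZ*R[:,2]
print(p)
ctrl.movep(p+[0,0,.12],q)
ctrl.ungrasp(); print(get_state()["contact_force"])
ctrl.movel(p+[0,0,0],max_speed=.1)
s=get_state(); print(s["tcp_pos"],s["contact_force"],s["time"])
ctrl.close_gripper(110)
s=get_state(); print(s["tcp_pos"],s["contact_force"],s["width"],s["gripper_force"])
ctrl.movel(p+[0,0,.15],max_speed=.1)
s=get_state(); print(s["tcp_pos"],s["contact_force"],s["wrist_torque"],s["width"],s["time"])
R0=tool(YC,.44); tip=C+HC*.099+np.array([0,0,.135]); pp=tip-R0@TIP
ctrl.movep(pp,quat(R0))
im,W=wcloud(); cv2.imwrite("pics/tip.png",im); np.savez("tip.npz",im=im,W=W)
s=get_state(); print(s["tcp_pos"],pp,s["contact_force"],s["time"])
for cam in ("wrist","top","scene"):
    if cam!="wrist": vision.grab_frame(cam)
    print(cam,[(m["point"],m["p"]) for m in models.recognise(cam,"creaser_tip")[:2]])
c=vision.camera_info("wrist"); H=np.linalg.inv(c["hand_eye"])
u=c["mtx"]@(H[:3,:3]@TIP+H[:3,3]); print("expected wrist px",u[:2]/u[2])
for cam in ("top","scene"):
    c=vision.camera_info(cam); u=c["mtx"]@(c["R"]@tip+np.ravel(c["t"])); print(cam,u[:2]/u[2])
im,_=vision.grab_frame("scene"); cv2.imwrite("pics/tip_s.png",cv2.resize(im[130:290,230:430],(800,600)))
E
```

```text
[0.46128585 0.26663186 0.06585854]
[-0.3811131   0.01178355 -0.39139117]
[0.46166794 0.26680043 0.06639516] [-0.27687914 -0.54223738  0.99194703] 7.2667
[0.46128202 0.26641334 0.06620208] [-1.54544175 -0.50399587  4.43391162] 0.02071157936695121 107.24164366722107
[0.46099513 0.26651503 0.21527709] [-0.51860625  0.46800775 -0.42492384] [ 0.01067497  0.0097742  -0.01502088] 0.02032808461399909 9.525
[ 0.55570629 -0.02137708  0.19526249] [ 0.55571762 -0.02214627  0.1953201 ] [ 0.82145147  0.34888905 -1.16800838] 11.1167
wrist [([321.5, 314.6], 0.66)]
top [([321.7, 257.8], 0.47)]
scene [([330.0, 184.8], 0.59)]
expected wrist px [320.55700919 127.3273486 ]
top [299.38046578 261.35657695]
scene [338.16692258 207.24121832]
```

View pics/tip.png

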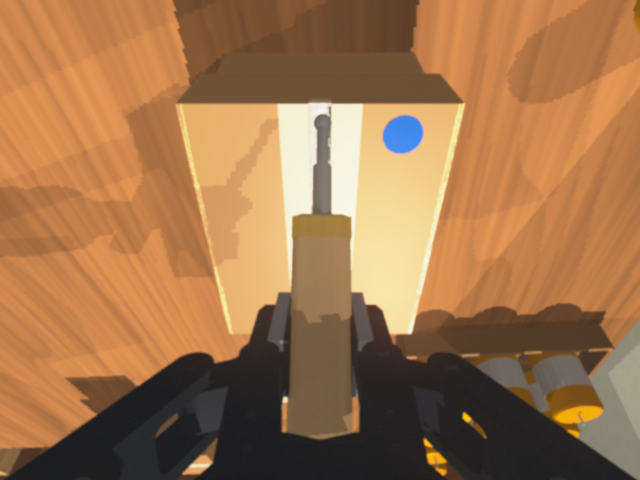

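View pics/tip_s.png

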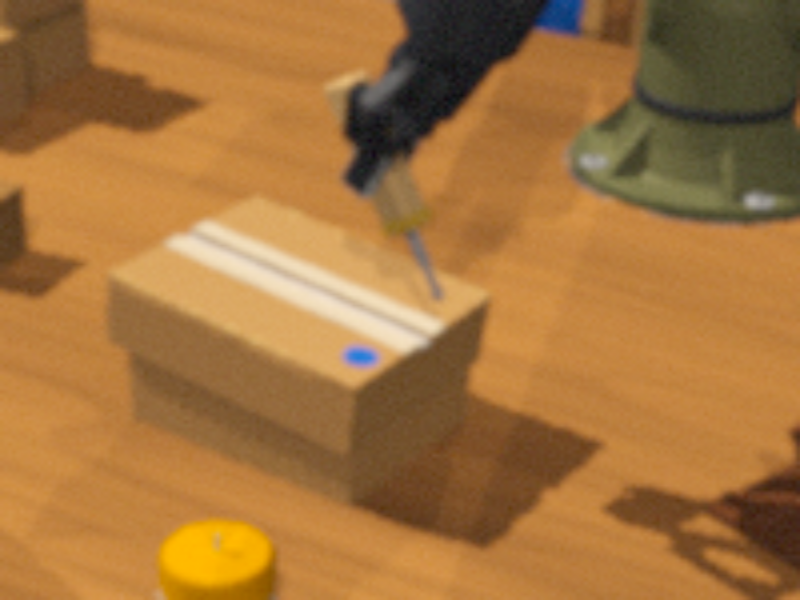

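The wrist view shows the ball at (321.5,121) over the seam's start, where the valley spans about columns 308–331. The blue dot is to the right at (403,134). The scene view confirms the tip is above the dot end. I'll measure the ball's lateral offset from the valley in this same image, which cancels the calibration bias.

Run:
```python
from h import *
z=np.load("tip.npz"); W=z["W"]; im=z["im"]
d=W-C; x=d@XC; y=d@HC; Z=W[...,2]
b=(slice(112,130),slice(312,332)); zz=Z[b]; k=(zz>.115)
print("ball region pts",k.sum(),"x,y,z med",np.median(x[b][k]),np.median(y[b][k]),np.median(zz[k]), "top rows", [(r,np.round(np.nanmedian(Z[r,318:326]),4)) for r in range(108,136,3)])
ok=(abs(x)<.07)&(abs(y)<.093)&(Z<.12)&(Z>.085)
flat=ok&(abs(x)>.012); c=np.polyfit(y[flat],Z[flat],1); print("surface z(y)",c, np.polyval(c,[.095,0,-.095]))
r=Z-np.polyval(c,y)
for lo,hi in ((.075,.093),(.055,.075),(.03,.055)):
    k=ok&(y>lo)&(y<hi); print(lo,[(int(b*1000),round(1000*float(np.median(r[k&(abs(x-b)<.0006)])),1)) for b in np.arange(-.010,.0105,.001) if (k&(abs(x-b)<.0006)).sum()>3])
# colour columns at rows 104-112
g=cv2.cvtColor(im,cv2.COLOR_BGR2GRAY)
for r_ in (106,110,121): print(r_,g[r_,300:342:1].tolist())
np.set_printoptions(suppress=True)
```

```text
ball region pts 253 x,y,z med 0.0009522914570190126 0.1036444658035724 0.13725263991428127 top rows [(108, np.float64(0.0962)), (111, np.float64(0.0961)), (114, np.float64(0.1344)), (117, np.float64(0.1363)), (120, np.float64(0.1374)), (123, np.float64(0.1386)), (126, np.float64(0.1389)), (129, np.float64(0.1398)), (132, np.float64(0.1412)), (135, np.float64(0.1422))]
surface z(y) [-0.09058989  0.10814699] [0.09954095 0.10814699 0.11675303]
0.075 [(-10, 0.2), (-9, 0.2), (-8, 0.2), (-7, 0.4), (-6, -3.5), (-5, -3.8), (-4, -3.7), (-3, -3.7), (-2, -3.8), (-1, -3.7), (0, -3.9), (0, -4.0), (1, -3.8), (2, -3.7), (3, -3.6), (4, -3.5), (5, 0.0), (6, 0.2), (7, 0.4), (8, 0.4), (9, 0.1)]
0.055 [(-10, 0.2), (-9, 0.2), (-8, 0.4), (-7, 0.3), (-6, -3.4), (-5, -3.7), (-4, -3.5), (-3, -3.7), (4, -3.8), (5, 0.3), (6, 0.3), (7, 0.3), (8, 0.4), (9, 0.4)]
0.03 [(-10, 0.4), (-9, 0.4), (-8, 0.4), (-7, 0.3), (-6, -3.1), (-5, -3.6), (6, 0.4), (7, 0.3), (8, 0.4), (9, 0.2)]
106 [238, 239, 239, 239, 239, 239, 239, 238, 233, 228, 234, 236, 237, 239, 238, 236, 235, 235, 237, 239, 240, 241, 241, 241, 241, 240, 235, 224, 207, 186, 184, 216, 236, 240, 240, 240, 240, 240, 240, 240, 240, 240]
110 [239, 239, 239, 239, 239, 239, 239, 238, 232, 227, 232, 234, 235, 238, 239, 239, 240, 241, 242, 242, 243, 244, 244, 244, 244, 241, 234, 226, 200, 147, 145, 205, 236, 240, 240, 240, 240, 240, 240, 240, 240, 240]
121 [240, 240, 240, 240, 240, 240, 240, 239, 233, 229, 235, 238, 236, 216, 151, 106, 103, 106, 110, 114, 118, 120, 124, 126, 125, 123, 119, 118, 115, 113, 133, 192, 232, 240, 240, 240, 240, 240, 240, 240, 240, 240]
```

```bash
cat >> h.py <<'E'
R0=tool(YC,.44)
def F(n=5):
    a=[]
    for _ in range(n): a.append(get_state()["contact_force"]); ctrl.pause(.01)
    return np.mean(a,0)
E
python3 - <<'E'
from h import *
z=np.load("tip.npz"); W=z["W"]
d=W-C; x=d@XC; y=d@HC; Z=W[...,2]
k=(abs(x)>.012)&(abs(x)<.06)&(abs(Z-(.10815-.0906*y))<.003); print("edges",np.percentile(y[k],[.1,.5,99.5,99.9]))
DY=-.0035; DX=-.0015
def tcp(y,z): return C+HC*(y+DY)+XC*DX+np.array([0,0,z])-R0@TIP
ctrl.movel(tcp(.091,.120),max_speed=.05); ctrl.pause(.3)
b=F(20); sd=np.std([F(1) for _ in range(10)],0); print("bias",b,sd)
ctrl.movel(tcp(.091,.106),max_speed=.05)
z=.106; f=F()-b
while f[2]<3 and z>.092:
    z-=.0005; ctrl.movel(tcp(.091,z),max_speed=.02); f=F()-b
print(z,f,get_state()["time"],get_state()["tcp_pos"]-tcp(.091,z))
im,_=vision.grab_frame("wrist"); cv2.imwrite("pics/touch.png",im[60:260,200:460])
np.savez("touch.npz",z=z,b=b)
E
```

```text
edges [-0.09049993 -0.08007542  0.09470333  0.09496467]
bias [-0.06795902 -0.11160788 -0.91411328] [0.31533585 0.46310737 0.50786868]
0.09849999999999999 [-0.14192779 -0.85247299  3.45334362] 17.35 [ 5.77167357e-05 -1.34668737e-04  1.22859414e-04]
```

View pics/touch.png

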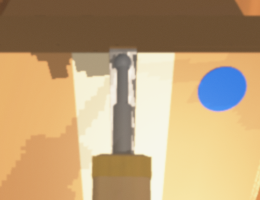

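The ball sits centred in the valley, at crop (122,61) with the valley at 110–137. It is about 6 mm inside the edge, so I'll hop 3 mm outward, press to about 8 N and draw with force feedback.

Run:
```python
from h import *
t=np.load("touch.npz"); z=float(t["z"]); b=t["b"]; DY=-.0035; DX=-.0015
def tcp(y,z): return C+HC*(y+DY)+XC*DX+np.array([0,0,z])-R0@TIP
ctrl.movel(tcp(.091,z+.003),max_speed=.03); y=.094
ctrl.movel(tcp(y,z+.003),max_speed=.03)
z-=.0003; ctrl.movel(tcp(y,z),max_speed=.03); f=F()-b
while f[2]<6.5 and z>.092:
    z-=.0004; ctrl.movel(tcp(y,z),max_speed=.02); f=F()-b
print("start",z,f,get_state()["time"])
log=[]; slope=-.0906; fs=f[2]
while y>-.0899:
    dy=min(.004,y+.090); y-=dy
    z+=-slope*dy+np.clip((fs-8)*.2e-3*.35,-.0006,.0008)
    ctrl.movel(tcp(y,z),max_speed=.04); f=F(3)-b; fs=.4*fs+.6*f[2]; log.append((y,z,*f))
    if f[2]>18: z+=.0015; ctrl.movel(tcp(y,z),max_speed=.04); print("HIGH",f)
    if f[2]<1.: print("LOW",y,f)
for l in log: print(np.round([l[0]*1000,l[1]*1000,*l[2:]],1).tolist())
s=get_state(); print(s["time"],s["tcp_pos"]-tcp(y,z),s["width"])
im,_=vision.grab_frame("wrist"); cv2.imwrite("pics/end.png",im[60:300,160:480])
```

```text
start 0.09540000000000001 [-0.2456215  -0.95990025  7.38705691] 20.2417
[90.0, 95.7, 0.5, 1.0, 7.7]
[86.0, 96.1, 0.5, 1.6, 7.8]
[82.0, 96.4, 0.2, 2.6, 7.7]
[78.0, 96.7, 0.4, 2.9, 7.4]
[74.0, 97.1, 0.4, 2.8, 8.7]
[70.0, 97.4, 0.2, 3.1, 8.4]
[66.0, 97.8, 0.5, 3.0, 8.5]
[62.0, 98.2, 0.7, 3.8, 8.7]
[58.0, 98.6, 0.8, 3.2, 9.2]
[54.0, 99.0, 0.8, 3.1, 9.8]
[50.0, 99.5, 1.5, 3.8, 9.0]
[46.0, 100.0, 1.1, 3.9, 9.5]
[42.0, 100.4, 0.7, 3.8, 9.7]
[38.0, 100.9, 0.5, 3.8, 9.1]
[34.0, 101.3, 1.3, 3.6, 9.0]
[30.0, 101.8, 0.7, 3.7, 10.1]
[26.0, 102.3, 1.0, 3.7, 9.3]
[22.0, 102.7, 1.2, 3.2, 8.6]
[18.0, 103.2, 1.1, 3.2, 9.6]
[14.0, 103.6, 0.7, 2.7, 9.1]
[10.0, 104.1, 1.1, 3.3, 9.1]
[6.0, 104.5, 1.5, 2.7, 8.2]
[2.0, 104.9, 1.5, 3.3, 9.5]
[-2.0, 105.4, 0.9, 3.2, 9.6]
[-6.0, 105.8, 1.1, 2.5, 8.7]
[-10.0, 106.2, 1.1, 2.8, 8.2]
[-14.0, 106.6, 1.0, 2.5, 7.8]
[-18.0, 107.0, 1.1, 2.7, 8.3]
[-22.0, 107.4, 1.2, 2.1, 8.8]
[-26.0, 107.8, 0.9, 2.5, 8.3]
[-30.0, 108.2, 1.6, 1.9, 8.2]
[-34.0, 108.6, 0.9, 1.7, 8.1]
[-38.0, 108.9, 1.2, 2.0, 7.6]
[-42.0, 109.3, 1.2, 2.5, 7.5]
[-46.0, 109.6, 0.9, 1.7, 7.3]
[-50.0, 110.0, 1.1, 2.0, 7.5]
[-54.0, 110.3, 0.9, 2.1, 7.9]
[-58.0, 110.6, 1.2, 1.9, 7.0]
[-62.0, 110.9, 1.1, 2.5, 7.2]
[-66.0, 111.2, 1.1, 1.8, 7.3]
[-70.0, 111.6, 1.3, 1.5, 7.1]
[-74.0, 111.9, 0.8, 1.7, 7.0]
[-78.0, 112.2, 1.2, 1.2, 7.1]
[-82.0, 112.5, 0.9, 1.3, 6.9]
[-86.0, 112.7, 0.9, 1.9, 6.5]
[-90.0, 113.0, 0.8, 1.2, 7.0]
32.8917 [7.41137706e-04 8.86095312e-04 9.49403498e-05] 0.020505497322887783
```

View pics/end.png

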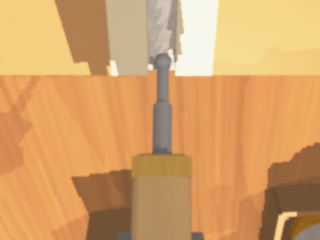

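At the end the ball is at crop (162,62) and the cap edge at row 76, so it is about 4–5 mm short. Force stayed within 6.5–10 N throughout. I'll draw 2.5 mm further, lift, and return to the rest.

Run:
```python
from h import *
b=np.load("touch.npz")["b"]; DY=-.0035; DX=-.0015
def tcp(y,z): return C+HC*(y+DY)+XC*DX+np.array([0,0,z])-R0@TIP
ctrl.movel(tcp(-.0925,.1131),max_speed=.04); print(F()-b)
p=get_state()["tcp_pos"]
ctrl.movel(p+[0,0,.06],max_speed=.1)
ctrl.movel(tcp(.0,.19),max_speed=.15)
q=quat(tool(YR)); g=GR-PZ*tool(YR)[:,2]
ctrl.movep(g+[0,0,.12],q); ctrl.pause(.4); b2=F(10)
s=get_state(); print(s["time"],b2,s["tcp_pos"]-g)
im,W=wcloud(); cv2.imwrite("pics/ret.png",im)
print([(m["point"],m["p"]) for m in models.recognise("wrist","creaser_tip")[:2]])
d=W-SEAT
ball=(slice(95,140),slice(300,340))
m=[m for m in models.masks_of("wrist","creaser")[:1]]
if m:
    P=W[m[0]["mask"]]; P=P[np.isfinite(P).all(1)]; P=P[P[:,2]>.13]
    h=(P-g)@HR; zz=P[:,2]-(s["tcp_pos"][2]-g[2]); k=(h>-.045)&(h<.03)
    print("slope deg",np.degrees(np.arctan(np.polyfit(h[k],zz[k],1)[0])),"h range",h.min(),h.max(),"lat",np.median((P-g)@np.array([-HR[1],HR[0],0])), k.sum())
```

```text
[0.53940838 2.17187437 6.93784888]
36.9333 [-0.22876532  0.08971036 -1.37152524] [ 4.90101609e-05 -4.50504383e-05  1.19996996e-01]
[([322.2, 315.1], 0.58)]
slope deg -34.99804905609452 h range -0.02038864348480367 0.07777651056511974 lat 0.0004908989979558382 11046
```

View pics/ret.png

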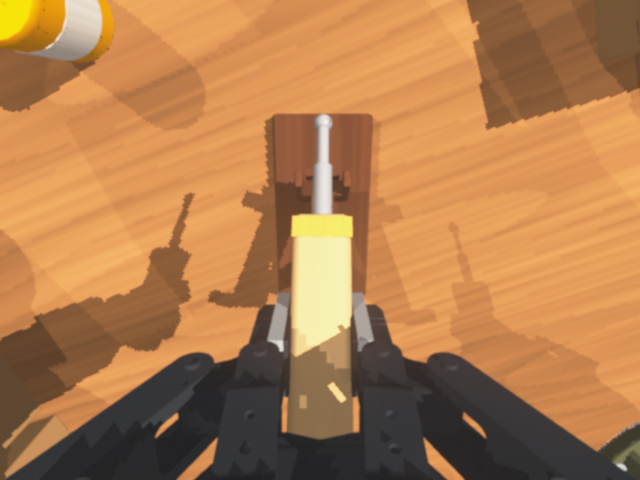

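The creaser still slopes at 35.0° and is centred over the rest: ball at column 323, cheeks at 299–348. Lowering it now.

Run:
```python
from h import *
g=GR-PZ*tool(YR)[:,2]; b=F(10)
ctrl.movel(g+[0,0,.02],max_speed=.1); ctrl.movel(g+[0,0,.003],max_speed=.04); print(F()-b)
z=.003; f=F()-b
while f[2]<3 and z>-.003:
    z-=.0005; ctrl.movel(g+[0,0,z],max_speed=.02); f=F()-b
print(z,f)
ctrl.ungrasp(); ctrl.pause(.2)
ctrl.movel(g+[0,0,.16],max_speed=.12); ctrl.pause(.2)
s=get_state(); print(s["time"],s["width"])
im,W=wcloud(); cv2.imwrite("pics/fin.png",im); im2,W2=cloud("scene")
o=np.load("scene.npz"); 
for t in ["creaser","candle_a","small_box"]:
    for m in models.masks_of("scene",t)[:2]: print(t,round(m["p"],2),np.round(m["point"]),np.round(np.nanpercentile(W2[m["mask"]],[3,50,97],axis=0),3).tolist())
cv2.imwrite("pics/fin2.png",np.hstack([cv2.resize(im,(400,300)),cv2.resize(im2[140:350,200:500],(400,300))]))
```

```text
[-0.65548225 -0.32582853  0.24675619]
0.0 [-1.623694   -0.81534856  7.12003879]
43.25 0.08512663807569473
creaser 0.6 [444. 238.] [[0.428, 0.243, 0.04], [0.469, 0.268, 0.089], [0.517, 0.289, 0.12]]
creaser 0.43 [303. 222.] [[0.483, -0.16, 0.001], [0.599, -0.05, 0.093], [0.632, 0.025, 0.113]]
candle_a 0.76 [284. 291.] [[0.782, 0.017, 0.004], [0.816, 0.048, 0.062], [0.828, 0.065, 0.086]]
candle_a 0.71 [470. 321.] [[0.646, 0.363, 0.003], [0.685, 0.391, 0.061], [0.693, 0.417, 0.087]]
small_box 0.77 [220. 190.] [[0.457, -0.438, 0.002], [0.513, -0.393, 0.041], [0.528, -0.371, 0.059]]
```

View pics/fin2.png

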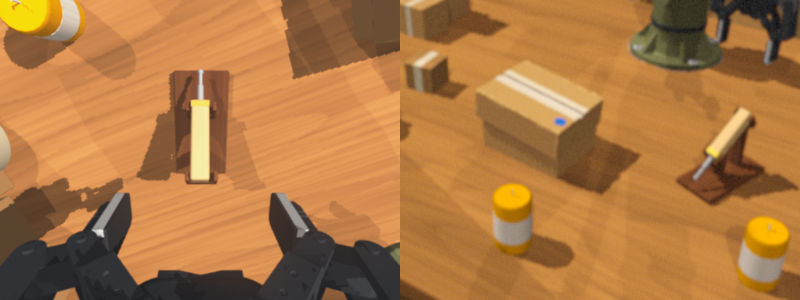

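The creaser lies in its rest as before (left picture, column 200), and the candles and box haven't moved.

```bash
python3 -c "
from station import ticket; print(ticket.close_job())"
```

```text
the job is handed in; nothing more can be done
None
```

I creased the seam from the blue-dot end to the other end at about 6.5–10 N and about 4 cm/s mean speed, to within about 2–3 mm of each edge. The creaser is back in its rest, the candles and small box stand where they were, and I handed the job in at about 43 s; no verdict was returned.

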